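Pick the 12 mm print specimen by feel and press it into the spring holder

TASK

Three yellow printed tabs that look alike stand in the black rack: one is 12 mm thick, the two others came out too thick at 15 mm. Pinch them to find the 12 mm one, take it out of the rack and push it down between the spring clip and the wall of the aluminium holder until you feel it come down on the rubber pad at the bottom; press it on the pad with about 10 N (never more than 20 N) and let go of it there. Leave the other two tabs standing in the rack, and do not disturb the bracket, the scraper or the spool.

Things in the scene. Friction and masses are not known exactly. Their poses are not given: they have to be found in the camera images.
- tab_k_mid (a point): Centre (half-way up) of one of three yellow printed tabs: plates 40 mm wide (own y), 90 mm tall (own z, up), 50 g, a black dot on both faces. One is 12 mm thick (own x), two are 15 mm: unmarked, to be felt by pinching across x; pockets drawn at random. They stand upright, the lowest 24 mm hidden in the pocket.
- tab_m_mid (a point): Centre of another of the three yellow tabs; same shape and axes as tab_k_mid, thickness to be felt.
- tab_p_mid (a point): Centre of another of the three yellow tabs; same shape and axes as tab_k_mid, thickness to be felt.
- rack: Black fixed rack, 36 mm (own x) by 196 mm (own y), 30 mm high; origin at the centre of its underside. Three pockets in a row along y, 64 mm apart (at y = -64, 0, +64 mm), each 19 mm (x) by 45 mm (y), floor 6 mm above the table.
- slot_mouth (a point): Centre of the slot's mouth, top of the fixed aluminium holder, 55 mm above the table. Slot 14 mm wide (own x), 44 mm long (own y), straight down, bevelled in the top 10 mm, opening to 24 by 54 mm. A tab goes in with its thickness along x, either way round; a 15 mm one cannot enter. The holder's blue base is 110 by 100 mm.
- bracket_mid (a point): Bystander: small loose yellow printed bracket, a flat ring of 48 mm diameter and 8 mm high with an upright tongue 55 mm tall at its side; the point is the ring's centre.
- scraper: Bystander: loose flat scraper 200 mm long lying on the table; origin under its middle.
- spool: Bystander: loose filament spool lying flat, 120 mm in diameter and 52 mm high; origin under its centre.
- clip (a joint): How far (m) the steel spring clip in the slot's +x wall is pushed back: 0 free to 0.0045. Free, it stands 3.5 mm into the slot with a sloping lead-in, first felt 13 to 23 mm below the mouth, fully pushed back by 27 mm below. It presses the 12 mm tab sideways with about 5 N: passing it takes about 2 to 7 N, depending on friction, and it then holds the tab.
- holder: The aluminium holder; origin at the centre of its underside. At the slot's bottom lies a black rubber pad on a set screw: its upper face is 35 to 43 mm below the mouth, set differently each time, so its height must be felt as the tab comes down on it. The pad gives up to 4 mm, 4 N per mm, on top of the clip's drag. A tab on a pad 43 mm down has its centre 2 mm above the mouth.
Things that resemble listed ones, but are neither listed nor needed, are in the scene too. What is meant by the rack is not white, and is the larger of those in its own colour.

How it is judged:
On the way, in this order (a step that is already met when the one before it is completed fails the run):
1. one tab is lifted clear out of the rack (z of any of tab_k_mid, tab_m_mid, tab_p_mid in the frame of rack above 0.08 m), for 0.1 s.
2. a tab pushed down in the slot is pressed on the rubber pad with at least 5 N (only the 12 mm one can get there) (contact force between anything else and pad above 5 N), for 0.2 s.
At the end, for the whole second after the job is handed in: The 12 mm tab stands in the slot resting on the pad (over 0.2 N), centre less than 12 mm above the mouth, within 6 mm of the slot axis and 0.12 rad of its direction, released, at rest; both other tabs stand in their pockets, moved under 20 mm, tilted under 0.3 rad (((contact force between tab_k and pad above 0.2 N and z of tab_k_mid in the frame of slot_mouth below 0.012 m and horizontal distance between tab_k_mid and slot_mouth below 0.006 m and angle between the x axis of tab_k_mid and the x axis of slot_mouth, either way round below 0.12 rad and linear speed of tab_k below 0.01 m/s and distance of each of tab_m_mid, tab_p_mid from where it was at the start of the episode below 0.02 m and angle between each of tab_m_mid, tab_p_mid's own z axis and vertical below 0.3 rad) or (contact force between tab_m and pad above 0.2 N and z of tab_m_mid in the frame of slot_mouth below 0.012 m and horizontal distance between tab_m_mid and slot_mouth below 0.006 m and angle between the x axis of tab_m_mid and the x axis of slot_mouth, either way round below 0.12 rad and linear speed of tab_m below 0.01 m/s and distance of each of tab_k_mid, tab_p_mid from where it was at the start of the episode below 0.02 m and angle between each of tab_k_mid, tab_p_mid's own z axis and vertical below 0.3 rad) or (contact force between tab_p and pad above 0.2 N and z of tab_p_mid in the frame of slot_mouth below 0.012 m and horizontal distance between tab_p_mid and slot_mouth below 0.006 m and angle between the x axis of tab_p_mid and the x axis of slot_mouth, either way round below 0.12 rad and linear speed of tab_p below 0.01 m/s and distance of each of tab_k_mid, tab_m_mid from where it was at the start of the episode below 0.02 m and angle between each of tab_k_mid, tab_m_mid's own z axis and vertical below 0.3 rad))); the robot touches nothing.
It fails at once if the rubber pad is pressed with more than 20 N (contact force between anything else and pad above 20 N).
It fails at once if a second tab is taken out of the rack or knocked over (two tabs more than 25 mm from their start) (distance of each of tab_k_mid, tab_m_mid from where it was at the start of the episode above 0.025 m or distance of each of tab_k_mid, tab_p_mid from where it was at the start of the episode above 0.025 m or distance of each of tab_m_mid, tab_p_mid from where it was at the start of the episode above 0.025 m).
It fails at once if the bracket, scraper or spool is moved more than 20 mm (distance of any of bracket_mid, scraper, spool from where it was at the start of the episode above 0.02 m).
It also fails if it takes over 72 s, if anything falls off the work surface, if the arm or the gripper's body presses on something with over 40 N, if the wrist force passes 120 N, or if a joint passes its speed limit or range.

ROBOT

A 6-joint arm with a two-finger parallel gripper is mounted at the origin on the work surface. World frame = base frame: x ahead of the robot, y to its left, z up, the work surface at z = 0. Lengths are in m, angles in rad, forces in N, time in s.
With the tool pointing down it reaches from about 0.375 to 0.9 m from the base axis. Payload 3.1 kg.
Tool frame: the origin (TCP) lies on the centre line of the jaws, within the pads' length; the fingertips stand 19 mm ahead of it and the grasp point (between the pads) is the TCP; y points along the fingers, z is the direction in which the jaws open and shut, and the axes are right-handed (so a half turn about y gives the same grasp; the last joint's range is limited). The gripper opens to 85 mm and grips with 20 to 120 N. Pads are 22 mm wide; open, the fingers measure 114 mm over their backs; the gripper's body (76 mm by 85 mm) begins 54 mm behind the grasp point. The pads swing forward as they close: fully open they stand 13 mm farther back than shut.
Start: joints at [-1.522, 0.527, 1.433, -0, 1.181, -0.178], TCP at [0.141, -0.609, 0.25] pointing down, gripper open.
Joint ranges: [-3.08, 3.08], [-0.75, 2.2], [0.22, 2.44], [-1.43, 4.57], [0, 2.65], [-2.85, 2.85]. Speed limits (rad/s): [2.79, 2.79, 3.14, 3.14, 3.14, 3.14].

INTERFACE

Orientations are given as a 3x3 rotation matrix whose columns are the frame's x, y, z axes.
In Python, from workcell import monitor, eyes, order gives the robot as it stands.
- The arm moves only by the tool jog_arm, never from a script. Its arguments are lists of equal length, an entry for each row: "translation": the shift along the tool's x, y, z normalised to -1 to 1, where 1 is 0.025 m, a list of three; "rot": the turn, a rotation vector about the tool's x, y, z normalised to -1 to 1, where 1 is 5 degrees, a list of three; "fingers": the closure, from 0 (fully open) to 1 (shut). A call has exactly 5 rows; each row shifts and turns the commanded pose from where the row before left it, along the tool's axes as they then stand; what a row does not reach is not made up. A row lasts 1/10 s, in which the tool goes at most 50 mm and 8.59 degrees, less where a joint would pass 70% of its speed; a pose out of reach is approached as far as the arm can. A call with a number of a shift or a turn outside -1 to 1 is refused whole. A call with a gripper value outside its range is refused whole. The fingers move at their own pace and stop on an object; the grip force is fixed at half the most. Time passes only in rows, so rows that do not move let the fingers close, or fill a call up. It gives the time, the measured TCP pose, the force and the opening at its end, in the units of the state.
- monitor.get_state(): the state, without advancing time (a new reading comes with each control period).
- eyes.capture(name): name is "side" or "top"; returns a dict with "pixels" (480x640x3 uint8, red, green, blue), "fx", "fy", "cx", "cy" (pixels), "k1" (the pictures are not rectified: a ray, as slopes to the right and down, at radius r is drawn at 1 + k1 r^2 times it, then the intrinsics apply), "eye" and "rotation" of the camera in the world. Camera axes: x right, y up, looking along -z (the intrinsics and any distortion apply to the point x, -y, -z); pixel columns grow to the right and rows downward; lengths in m; the calibration is good to about 2 mm. A picture is of the moment at which its call begins. There is no depth.
- order.hand_in(): hands the job in, once; it reports no verdict.
The state is a dict: "t": time; "joint_pos": joint angles; "qd": joint speeds; "effort": joint torques, N m; "eef_pos": TCP position; "orientation": TCP orientation; "ft_force": force on the tool from outside, world axes, zero at the start; "wrist_torque": the same for the moment, N m; "finger_gap": opening from 0.0 (shut) to 1.0 (fully open).
Only numpy, scipy, OpenCV 4.12 (cv2) and the standard library are available. Lean on these libraries where they do the work, as an engineer would, in place of code of your own. Each camera call takes 0.05 s, during which the arm holds its last target.

## Working session

There is one attempt and no reset: what is moved stays moved. The work goes in short steps, Python scripts to look and compute and a tool call to move; the robot and the scene stay as the last step left them, time stands still between calls to the robot, and variables do not carry over. Pictures are saved under pics/ and viewed, and the job is handed in when it is done.

Besides the shell and the picture viewer there is one more tool, called after ">>>" as a command line: name --argument value ..., lists and objects as JSON in quotes. jog_arm: Moves the arm, as the interface text tells. Scaled input: -1 to 1 covers 0.025 m each way for a shift and 5 degrees each way for a turn. Its arguments: {"type":"object","properties":{"translation":{"type":"array","items":{"type":"array","items":{"type":"number"}}},"rot":{"type":"array","items":{"type":"array","items":{"type":"number"}}},"fingers":{"type":"array","items":{"type":"number"}}},"required":["translation","rot","fingers"]}

```bash
ls; mkdir -p pics; python3 - <<'E'
from workcell import monitor, eyes, order
import cv2,pickle
s=monitor.get_state();print(s)
for n in("side","top"):
    c=eyes.capture(n);pickle.dump(c,open(f"pics/{n}0.pkl","wb"))
    cv2.imwrite(f"pics/{n}0.png",c["pixels"][:,:,::-1])
    print({k:v for k,v in c.items() if k!="pixels"})
E
```

```text
pics
{'t': 0.0, 'joint_pos': array([-1.52249575e+00,  5.28461315e-01,  1.43391008e+00, -3.35952027e-05,
        1.18137981e+00, -1.78535623e-01]), 'qd': array([ 0.00164864,  0.0017542 ,  0.0004836 , -0.00161708,  0.00072296,
       -0.00015197]), 'effort': array([ 1.03628890e-04, -4.42345154e+01, -1.78024077e+01, -2.26874954e-04,
        8.42226378e-03,  2.71257790e-07]), 'eef_pos': array([ 0.14052527, -0.60830403,  0.24933407]), 'orientation': array([[-9.74379943e-01, -1.35262200e-04,  2.24908222e-01],
       [-2.24907986e-01,  2.15452800e-03, -9.74377625e-01],
       [-3.52774602e-04, -9.99997670e-01, -2.12975042e-03]]), 'ft_force': array([-0.04056713, -0.01828837,  0.3708927 ]), 'wrist_torque': array([ 0.02783709,  0.00579202, -0.04793795]), 'finger_gap': 1.0008903874533908}
{'fx': 452.88846354569733, 'fy': 452.88846354569733, 'cx': 314.1246889568428, 'cy': 238.75973075411267, 'k1': -0.04378228832077303, 'eye': array([0.09979789, 0.61394842, 0.52201541]), 'rotation': array([[-0.81683823,  0.27657053, -0.50624504],
       [-0.57686475, -0.38928501,  0.71811158],
       [ 0.0015349 ,  0.87861591,  0.47752667]])}
{'fx': 585.8409855758846, 'fy': 585.8409855758846, 'cx': 320.2417172333449, 'cy': 246.20215015409187, 'k1': 0.008390423922394204, 'eye': array([ 0.44490908, -0.03260368,  1.22985593]), 'rotation': array([[ 0.01986683,  0.99062385, -0.13516545],
       [-0.99976307,  0.01848091, -0.01150069],
       [-0.00889487,  0.13536191,  0.99075629]])}
```

View pics/top0.png

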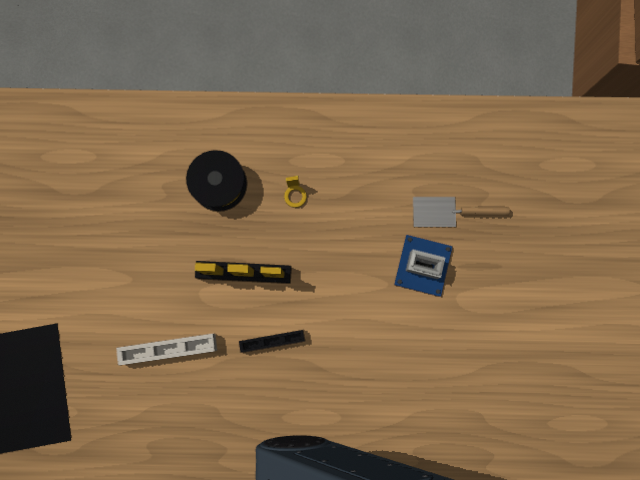

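View pics/side0.png

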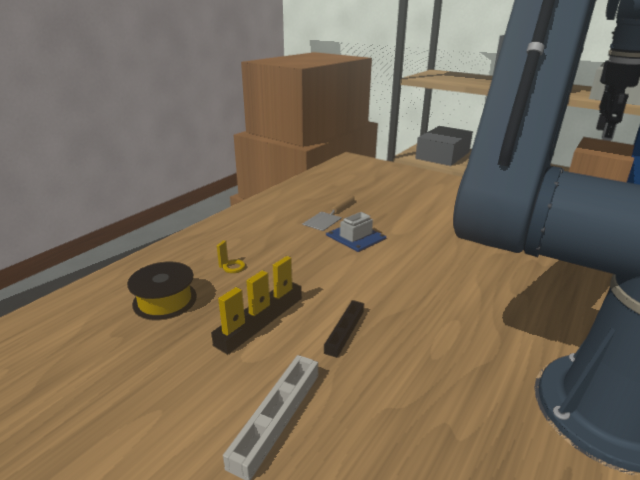

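The top picture shows the black rack at about (243,272) with tab tops near (205,267), (238,269) and (271,271). The holder is at (427,264), the spool at (216,180), the bracket at (295,195) and the scraper at (460,211). The smaller black rack and the white one are decoys. Next I zoom in to measure.

```bash
python3 - <<'E'
import cv2,pickle
c=pickle.load(open("pics/top0.pkl","rb"))["pixels"][:,:,::-1]
cv2.imwrite("pics/z1.png",cv2.resize(c[250:295,185:300],None,fx=6.9,fy=6.9,interpolation=cv2.INTER_CUBIC))
cv2.imwrite("pics/z2.png",cv2.resize(c[230:300,390:460],None,fx=8,fy=8,interpolation=cv2.INTER_CUBIC))
c=pickle.load(open("pics/side0.pkl","rb"))["pixels"][:,:,::-1]
cv2.imwrite("pics/z3.png",cv2.resize(c[250:350,205:310],None,fx=6,fy=6,interpolation=cv2.INTER_CUBIC))
cv2.imwrite("pics/z4.png",cv2.resize(c[205:255,320:390],None,fx=10,fy=10,interpolation=cv2.INTER_CUBIC))
E
```

```text
(no output)
```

View pics/z1.png

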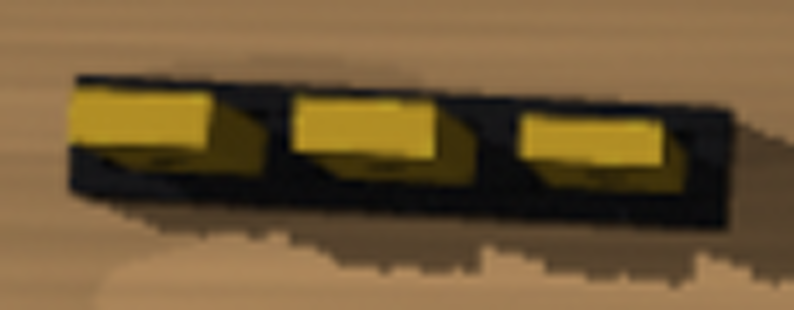

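View pics/z2.png

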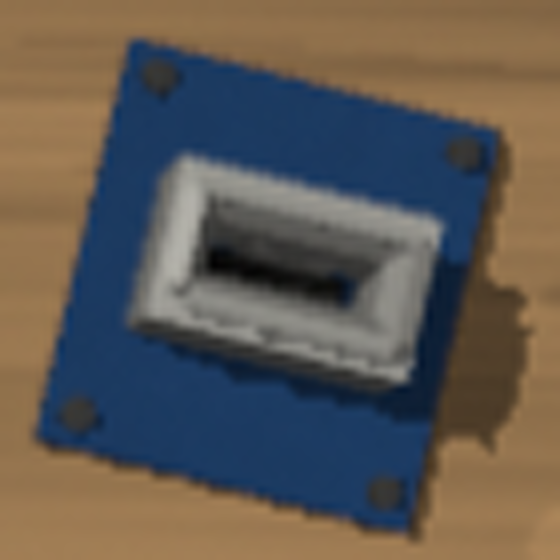

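View pics/z3.png

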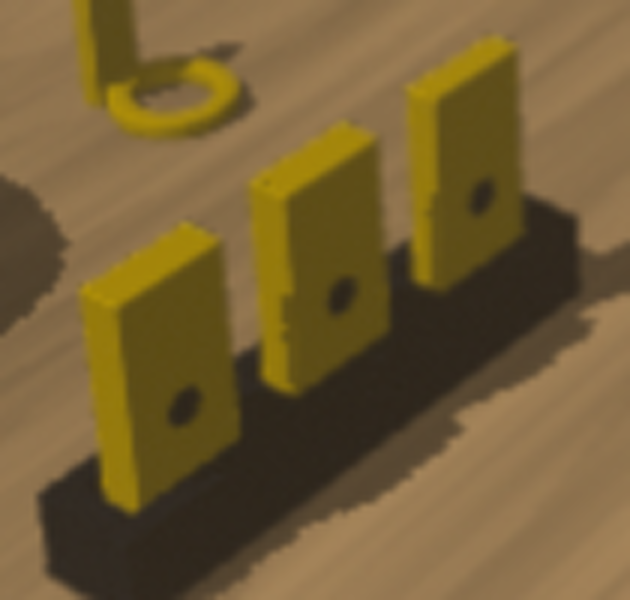

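View pics/z4.png

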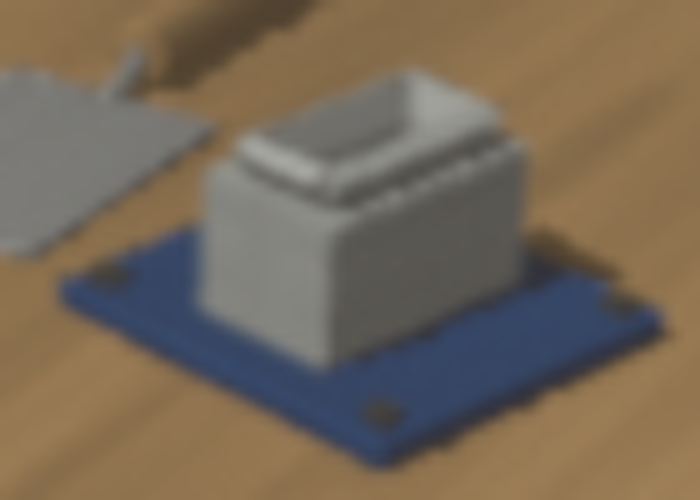

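```bash
cat > h.py <<'E'
import numpy as np,cv2,pickle
def ray(c,uv):
    uv=np.asarray(uv,float).reshape(-1,2)
    d=(uv-[c["cx"],c["cy"]])/[c["fx"],c["fy"]]
    p=d.copy()
    for _ in range(20): p=d/(1+c["k1"]*(p**2).sum(1,keepdims=True))
    r=np.c_[p[:,0],-p[:,1],-np.ones(len(p))]@c["rotation"].T
    return r
def onz(c,uv,z):
    r=ray(c,uv);e=c["eye"];return e+r*((z-e[2])/r[:,2])[:,None]
def proj(c,P):
    q=(np.asarray(P,float).reshape(-1,3)-c["eye"])@c["rotation"]
    s=np.c_[q[:,0],-q[:,1]]/-q[:,2:]
    s=s*(1+c["k1"]*(s**2).sum(1,keepdims=True))
    return s*[c["fx"],c["fy"]]+[c["cx"],c["cy"]]
def tri(c1,u1,c2,u2):
    a=ray(c1,u1)[0];b=ray(c2,u2)[0];a/=np.linalg.norm(a);b/=np.linalg.norm(b)
    M=np.c_[a,-b];t=np.linalg.lstsq(M,c2["eye"]-c1["eye"],rcond=None)[0]
    p=c1["eye"]+a*t[0];q=c2["eye"]+b*t[1];return (p+q)/2,np.linalg.norm(p-q)
E
python3 - <<'E'
from h import *
np.set_printoptions(precision=4,suppress=True)
T=pickle.load(open("pics/top0.pkl","rb"));S=pickle.load(open("pics/side0.pkl","rb"))
def Z(l,f,o): return np.array(l)/f+o
hsv=cv2.cvtColor(T["pixels"],cv2.COLOR_RGB2HSV)
# bright yellow top faces
roi=np.zeros(hsv.shape[:2],bool);roi[255:285,190:295]=1
m=((hsv[...,0]>18)&(hsv[...,0]<32)&(hsv[...,1]>170)&(hsv[...,2]>125)&roi).astype(np.uint8)
n,l,st,ce=cv2.connectedComponentsWithStats(m)
for i in range(1,n):
    if st[i,4]<20: continue
    pts=np.argwhere(l==i)[:,::-1].astype(np.float32)
    P=onz(T,ce[i],.096)[0]
    W=onz(T,pts,.096)[:,:2]; w,V=np.linalg.eigh(np.cov(W.T)); 
    print("tab",ce[i],st[i],P,"size",np.sqrt(12*w),"axis deg",np.degrees(np.arctan2(V[1,1],V[0,1])))
print("rack corners top z=.03")
R=onz(T,Z([[78,76],[733,105],[727,230],[70,192]],6.9,[185,250]),.03);print(R,R.mean(0),[np.linalg.norm(R[i]-R[i-1]) for i in range(4)])
B=onz(T,Z([[132,40],[500,130],[412,535],[38,437]],8,[390,230]),.006);print("base",B,B.mean(0),[np.linalg.norm(B[i]-B[i-1]) for i in range(4)])
M=onz(T,Z([[185,155],[442,220],[408,382],[132,325]],8,[390,230]),.055);print("block outer",M,M.mean(0),[np.linalg.norm(M[i]-M[i-1]) for i in range(4)])
M=onz(T,Z([[207,190],[405,240],[372,340],[182,290]],8,[390,230]),.055);print("inner?",M,M.mean(0),[np.linalg.norm(M[i]-M[i-1]) for i in range(4)])
for name,z,p in [("base",.006,[[60,290],[380,462],[662,325]])]:
    print(name,"side",onz(S,Z(p,10,[320,205]),z))
E
```

```text
tab [204.3493 266.8493] [195 263  21   8 146] [0.5548 0.2054 0.096 ] size [0.0142 0.0396] axis deg 89.44389784066333
tab [237.7586 268.1379] [228 265  20   8 145] [0.5535 0.1402 0.096 ] size [0.0142 0.0395] axis deg 88.98208022831545
tab [270.7105 270.2105] [261 267  20   7 114] [0.5507 0.0759 0.096 ] size [0.0111 0.0395] axis deg 87.48528618757862
rack corners top z=.03
[[0.573  0.2364 0.03  ]
 [0.568  0.0403 0.03  ]
 [0.5306 0.0411 0.03  ]
 [0.5382 0.2371 0.03  ]] [0.5525 0.1387 0.03  ] [np.float64(0.03477666154316275), np.float64(0.19618940426302), np.float64(0.037351130926039665), np.float64(0.19617531902326732)]
base [[ 0.6391 -0.2     0.006 ]
 [ 0.617  -0.2965  0.006 ]
 [ 0.5103 -0.2726  0.006 ]
 [ 0.5339 -0.1755  0.006 ]] [ 0.5751 -0.2362  0.006 ] [np.float64(0.1080892866666705), np.float64(0.09908168965115981), np.float64(0.10935772586510131), np.float64(0.0999351149328139)]
block outer [[ 0.6022 -0.2066  0.055 ]
 [ 0.5869 -0.2712  0.055 ]
 [ 0.5459 -0.2623  0.055 ]
 [ 0.5589 -0.1933  0.055 ]] [ 0.5735 -0.2333  0.055 ] [np.float64(0.04533923878706302), np.float64(0.06633547708676085), np.float64(0.041990258154729385), np.float64(0.07025267048031099)]
inner? [[ 0.5934 -0.2122  0.055 ]
 [ 0.5817 -0.2618  0.055 ]
 [ 0.5563 -0.2534  0.055 ]
 [ 0.568  -0.2058  0.055 ]] [ 0.5748 -0.2333  0.055 ] [np.float64(0.026230511821781655), np.float64(0.051062997698090744), np.float64(0.02678227224539067), np.float64(0.04898089968774972)]
base side [[ 0.6373 -0.1986  0.006 ]
 [ 0.5314 -0.1714  0.006 ]
 [ 0.5094 -0.2675  0.006 ]]
```

```bash
cat > plan.py <<'E'
import sys,numpy as np
# usage: plan.py x y z phi_deg nrows
from workcell import monitor
def main():
    x,y,z,phi=map(float,sys.argv[1:5]);n=int(sys.argv[5]);nr=int(sys.argv[6]) if len(sys.argv)>6 else n
    s=monitor.get_state();p=np.array(s["eef_pos"]);R=s["orientation"];f=np.degrees(np.arctan2(R[1,2],R[0,2]))
    T=np.array([x,y,z]);print("from",p.round(4),f.round(2),"d",(T-p).round(4))
    rows=[]
    for i in range(n):
        a=np.radians(f);A=np.array([[np.sin(a),-np.cos(a),0],[0,0,-1],[np.cos(a),np.sin(a),0]])
        t=np.round(A@((T-p)/(n-i))/.025,2);p=p+A.T@t*.025
        r=0.
        if i<nr:
            r=np.round(-(phi-f)/(nr-i)/5,2);f-=r*5
        rows.append((t.tolist(),[0,float(r),0]))
    for k in range(0,n,5):
        b=rows[k:k+5];b+=[([0,0,0],[0,0,0])]*(5-len(b))
        print("T",[r[0] for r in b]);print("R",[r[1] for r in b])
    print("end",p.round(4),f)
main()
E
python3 plan.py .5505 .076 .18 -1.9 35 16
```

```text
from [ 0.1405 -0.6084  0.2494] -77.0 d [ 0.41    0.6844 -0.0694]
T [[-0.63, 0.08, -0.66], [-0.68, 0.08, -0.6], [-0.73, 0.08, -0.54], [-0.77, 0.08, -0.48], [-0.81, 0.08, -0.42]]
R [[0, -0.94, 0], [0, -0.94, 0], [0, -0.94, 0], [0, -0.94, 0], [0, -0.94, 0]]
T [[-0.84, 0.08, -0.35], [-0.87, 0.08, -0.28], [-0.89, 0.08, -0.21], [-0.9, 0.08, -0.13], [-0.91, 0.08, -0.06]]
R [[0, -0.94, 0], [0, -0.94, 0], [0, -0.94, 0], [0, -0.94, 0], [0, -0.94, 0]]
T [[-0.91, 0.08, 0.01], [-0.91, 0.08, 0.09], [-0.9, 0.08, 0.16], [-0.88, 0.08, 0.24], [-0.86, 0.08, 0.31]]
R [[0, -0.94, 0], [0, -0.94, 0], [0, -0.94, 0], [0, -0.93, 0], [0, -0.94, 0]]
T [[-0.83, 0.08, 0.38], [-0.8, 0.08, 0.44], [-0.8, 0.08, 0.44], [-0.8, 0.08, 0.44], [-0.8, 0.08, 0.44]]
R [[0, -0.93, 0], [0, 0.0, 0], [0, 0.0, 0], [0, 0.0, 0], [0, 0.0, 0]]
T [[-0.8, 0.08, 0.44], [-0.8, 0.08, 0.44], [-0.8, 0.08, 0.44], [-0.8, 0.08, 0.44], [-0.8, 0.08, 0.44]]
R [[0, 0.0, 0], [0, 0.0, 0], [0, 0.0, 0], [0, 0.0, 0], [0, 0.0, 0]]
T [[-0.8, 0.08, 0.44], [-0.79, 0.08, 0.44], [-0.8, 0.08, 0.45], [-0.79, 0.08, 0.44], [-0.8, 0.08, 0.45]]
R [[0, 0.0, 0], [0, 0.0, 0], [0, 0.0, 0], [0, 0.0, 0], [0, 0.0, 0]]
T [[-0.79, 0.08, 0.44], [-0.8, 0.07, 0.45], [-0.79, 0.08, 0.44], [-0.8, 0.07, 0.45], [-0.79, 0.08, 0.44]]
R [[0, 0.0, 0], [0, 0.0, 0], [0, 0.0, 0], [0, 0.0, 0], [0, 0.0, 0]]
end [0.5504 0.076  0.1799] -1.9041726829971708
```

>>> jog_arm --translation '[[-0.63, 0.08, -0.66], [-0.68, 0.08, -0.6], [-0.73, 0.08, -0.54], [-0.77, 0.08, -0.48], [-0.81, 0.08, -0.42]]' --rot '[[0, -0.94, 0], [0, -0.94, 0], [0, -0.94, 0], [0, -0.94, 0], [0, -0.94, 0]]' --fingers '[0, 0, 0, 0, 0]'

```text
t: 0.6
eef_pos: [0.1992, -0.5103, 0.2398]
orientation: [[-0.802, -0.0, 0.597], [-0.597, 0.001, -0.802], [-0.0, -1.0, -0.001]]
ft_force: [-0.0, 0.0, 1.4]
finger_gap: 1.001
```

Moving as expected; I continue.

>>> jog_arm --translation '[[-0.84, 0.08, -0.35], [-0.87, 0.08, -0.28], [-0.89, 0.08, -0.21], [-0.9, 0.08, -0.13], [-0.91, 0.08, -0.06]]' --rot '[[0, -0.94, 0], [0, -0.94, 0], [0, -0.94, 0], [0, -0.94, 0], [0, -0.94, 0]]' --fingers '[0, 0, 0, 0, 0]'

```text
t: 1.1
eef_pos: [0.2579, -0.4126, 0.2299]
orientation: [[-0.497, -0.0, 0.868], [-0.868, 0.001, -0.497], [-0.001, -1.0, -0.001]]
ft_force: [-0.5, 0.5, -0.2]
finger_gap: 0.999
```

>>> jog_arm --translation '[[-0.91, 0.08, 0.01], [-0.91, 0.08, 0.09], [-0.9, 0.08, 0.16], [-0.88, 0.08, 0.24], [-0.86, 0.08, 0.31]]' --rot '[[0, -0.94, 0], [0, -0.94, 0], [0, -0.94, 0], [0, -0.93, 0], [0, -0.94, 0]]' --fingers '[0, 0, 0, 0, 0]'

```text
t: 1.6
eef_pos: [0.3164, -0.3147, 0.22]
orientation: [[-0.111, -0.0, 0.994], [-0.994, 0.001, -0.111], [-0.001, -1.0, -0.0]]
ft_force: [0.4, -0.7, -0.1]
finger_gap: 0.997
```

>>> jog_arm --translation '[[-0.83, 0.08, 0.38], [-0.8, 0.08, 0.44], [-0.8, 0.08, 0.44], [-0.8, 0.08, 0.44], [-0.8, 0.08, 0.44]]' --rot '[[0, -0.93, 0], [0, 0, 0], [0, 0, 0], [0, 0, 0], [0, 0, 0]]' --fingers '[0, 0, 0, 0, 0]'

```text
t: 2.1
eef_pos: [0.3749, -0.2167, 0.2101]
orientation: [[-0.033, -0.0, 0.999], [-0.999, 0.0, -0.033], [-0.0, -1.0, -0.0]]
ft_force: [0.1, 0.4, -0.3]
finger_gap: 0.999
```

>>> jog_arm --translation '[[-0.8, 0.08, 0.44], [-0.8, 0.08, 0.44], [-0.8, 0.08, 0.44], [-0.8, 0.08, 0.44], [-0.8, 0.08, 0.44]]' --rot '[[0, 0, 0], [0, 0, 0], [0, 0, 0], [0, 0, 0], [0, 0, 0]]' --fingers '[0, 0, 0, 0, 0]'

```text
t: 2.6
eef_pos: [0.4332, -0.1186, 0.2001]
orientation: [[-0.033, -0.0, 0.999], [-0.999, 0.0, -0.033], [-0.0, -1.0, -0.0]]
ft_force: [0.2, 0.2, -0.3]
finger_gap: 0.998
```

>>> jog_arm --translation '[[-0.8, 0.08, 0.44], [-0.79, 0.08, 0.44], [-0.8, 0.08, 0.45], [-0.79, 0.08, 0.44], [-0.8, 0.08, 0.45]]' --rot '[[0, 0, 0], [0, 0, 0], [0, 0, 0], [0, 0, 0], [0, 0, 0]]' --fingers '[0, 0, 0, 0, 0]'

```text
t: 3.1
eef_pos: [0.4919, -0.0211, 0.19]
orientation: [[-0.033, -0.001, 0.999], [-0.999, 0.0, -0.033], [-0.0, -1.0, -0.001]]
ft_force: [0.0, -0.6, 0.3]
finger_gap: 1.002
```

>>> jog_arm --translation '[[-0.79, 0.08, 0.44], [-0.8, 0.07, 0.45], [-0.79, 0.08, 0.44], [-0.8, 0.07, 0.45], [-0.79, 0.08, 0.44]]' --rot '[[0, 0, 0], [0, 0, 0], [0, 0, 0], [0, 0, 0], [0, 0, 0]]' --fingers '[0, 0, 0, 0, 0]'

```text
t: 3.6
eef_pos: [0.5506, 0.0763, 0.1804]
orientation: [[-0.033, -0.001, 0.999], [-0.999, 0.0, -0.033], [0.0, -1.0, -0.001]]
ft_force: [0.0, 0.5, 0.7]
finger_gap: 1.0
```

```bash
python3 plan.py .5505 .076 .078 -1.9 5; python3 - <<'E'
from workcell import monitor, eyes
import cv2,pickle
for n in("side","top"):
    c=eyes.capture(n);pickle.dump(c,open(f"pics/{n}1.pkl","wb"));cv2.imwrite(f"pics/{n}1.png",c["pixels"][:,:,::-1])
print(monitor.get_state()["t"],monitor.get_state()["joint_pos"])
E
```

```text
from [0.5506 0.0763 0.1804] -1.9 d [-1.000e-04 -3.000e-04 -1.024e-01]
T [[0.0, 0.82, -0.0], [0.0, 0.82, -0.0], [0.0, 0.82, -0.0], [0.01, 0.82, -0.0], [0.0, 0.82, -0.0]]
R [[0, 0.0, 0], [0, 0.0, 0], [0, 0.0, 0], [0, 0.0, 0], [0, 0.0, 0]]
end [0.5506 0.076  0.0779] -1.8980521545514997
3.7 [-6.17531266e-02  5.29557677e-01  1.67388099e+00  6.79908855e-04
  9.37406646e-01 -3.15766623e-02]
```

View pics/side1.png

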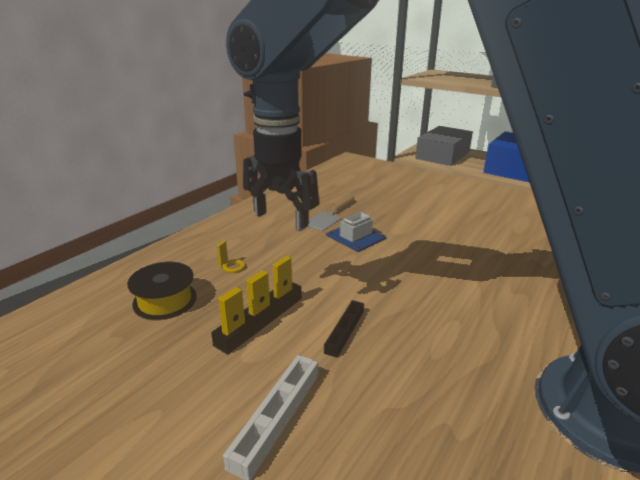

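View pics/top1.png

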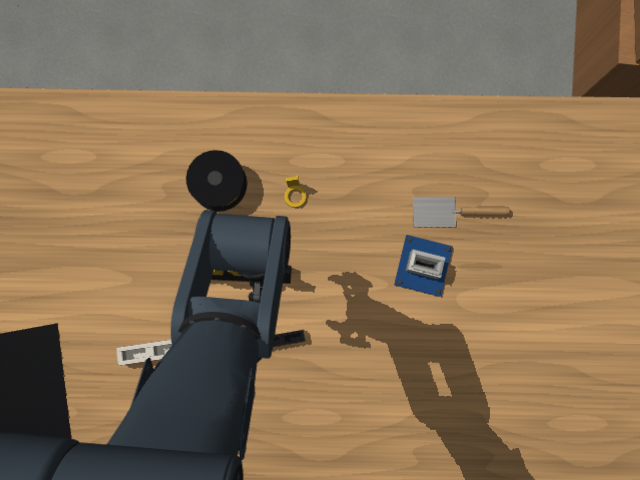

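The gripper hangs above the rack, with its fingertips at about (302,228) and (260,213) in the side view. I check that against the projected pose.

```bash
python3 - <<'E'
from h import *
S=pickle.load(open("pics/side1.pkl","rb"))
for dz in (.161,.174): print(proj(S,[[.5506+.05,.0746,dz],[.5506-.05,.078,dz],[.5506,.0763,dz]]))
for y in (.0759,.1402,.2054): print(proj(S,[.5506,y,.096]))
E
```

```text
[[259.31058355 221.35593744]
 [302.93943497 237.39374933]
 [280.37796754 229.10055071]]
[[258.90385774 214.8183991 ]
 [302.85948809 230.52185346]
 [280.12252367 222.3984239 ]]
[[281.74494544 260.99251545]]
[[258.08766959 276.97971613]]
[[231.09613034 295.22000651]]
```

The projections agree. I descend over the right-hand tab, which looks like the thin one.

>>> jog_arm --translation '[[0, 0.82, 0], [0, 0.82, 0], [0, 0.82, 0], [0, 0.82, 0], [0, 0.82, 0]]' --rot '[[0, 0, 0], [0, 0, 0], [0, 0, 0], [0, 0, 0], [0, 0, 0]]' --fingers '[0, 0, 0, 0, 0]'

```text
t: 4.2
eef_pos: [0.5498, 0.0747, 0.0775]
orientation: [[-0.034, -0.001, 0.999], [-0.999, -0.0, -0.034], [0.0, -1.0, -0.001]]
ft_force: [0.9, 0.3, 1.2]
finger_gap: 0.997
```

>>> jog_arm --translation '[[0, 0, 0], [0, 0, 0], [0, 0, 0], [0, 0, 0], [0, 0, 0]]' --rot '[[0, 0, 0], [0, 0, 0], [0, 0, 0], [0, 0, 0], [0, 0, 0]]' --fingers '[0.3, 0.5, 0.7, 0.75, 0.75]'

```text
t: 4.7
eef_pos: [0.551, 0.0753, 0.0793]
orientation: [[-0.033, 0.002, 0.999], [-0.999, -0.0, -0.033], [0.0, -1.0, 0.002]]
ft_force: [-0.4, -0.4, 0.8]
finger_gap: 0.249
```

>>> jog_arm --translation '[[0, 0, 0], [0, 0, 0], [0, 0, 0], [0, 0, 0], [0, 0, 0]]' --rot '[[0, 0, 0], [0, 0, 0], [0, 0, 0], [0, 0, 0], [0, 0, 0]]' --fingers '[0.8, 0.85, 0.9, 1, 1]'

```text
t: 5.2
eef_pos: [0.5509, 0.0754, 0.0787]
orientation: [[-0.033, 0.001, 0.999], [-0.999, -0.0, -0.033], [-0.0, -1.0, 0.001]]
ft_force: [0.0, 0.9, 4.3]
finger_gap: 0.13
```

>>> jog_arm --translation '[[0, 0, 0], [0, 0, 0], [0, 0, 0], [0, 0, 0], [0, 0, 0]]' --rot '[[0, 0, 0], [0, 0, 0], [0, 0, 0], [0, 0, 0], [0, 0, 0]]' --fingers '[1, 1, 1, 1, 1]'

```text
t: 5.7
eef_pos: [0.5509, 0.0753, 0.0788]
orientation: [[-0.033, 0.001, 0.999], [-0.999, -0.0, -0.033], [-0.0, -1.0, 0.001]]
ft_force: [0.5, -0.5, 5.0]
finger_gap: 0.132
```

The pinch reads 0.131 of 85 mm, about 11 mm, so this is the 12 mm tab; a 15 mm one would read about 0.17. That agrees with its width in the picture. I lift it.

>>> jog_arm --translation '[[0, -0.2, 0], [0, -0.5, 0], [0, -0.8, 0], [0, -0.9, 0], [0, -0.9, 0]]' --rot '[[0, 0, 0], [0, 0, 0], [0, 0, 0], [0, 0, 0], [0, 0, 0]]' --fingers '[1, 1, 1, 1, 1]'

```text
t: 6.2
eef_pos: [0.5499, 0.0754, 0.1618]
orientation: [[-0.033, -0.001, 0.999], [-0.999, 0.0, -0.033], [-0.0, -1.0, -0.001]]
ft_force: [0.8, 0.1, 0.4]
finger_gap: 0.13
```

>>> jog_arm --translation '[[0, -0.9, 0], [0, -0.5, 0], [0, 0, 0], [0, 0, 0], [0, 0, 0]]' --rot '[[0, 0, 0], [0, 0, 0], [0, 0, 0], [0, 0, 0], [0, 0, 0]]' --fingers '[1, 1, 1, 1, 1]'

```text
t: 6.7
eef_pos: [0.5495, 0.0754, 0.1947]
orientation: [[-0.033, -0.003, 0.999], [-0.999, 0.0, -0.033], [-0.0, -1.0, -0.003]]
ft_force: [-0.1, 0.5, -0.9]
finger_gap: 0.133
```

```bash
python3 plan.py .574 -.2345 .2 -13.2 15; python3 - <<'E'
from workcell import monitor, eyes
import cv2,pickle
for n in("side",):
    c=eyes.capture(n);pickle.dump(c,open(f"pics/{n}2.pkl","wb"));cv2.imwrite(f"pics/{n}2.png",cv2.resize(c["pixels"][100:350,150:450,::-1],None,fx=2.4,fy=2.4))
print(monitor.get_state()["t"],monitor.get_state()["finger_gap"])
E
```

```text
from [0.5495 0.0754 0.1947] -1.91 d [ 0.0245 -0.3099  0.0053]
T [[0.82, -0.01, 0.09], [0.82, -0.01, 0.1], [0.82, -0.01, 0.11], [0.82, -0.02, 0.13], [0.82, -0.01, 0.14]]
R [[0, 0.15, 0], [0, 0.15, 0], [0, 0.15, 0], [0, 0.15, 0], [0, 0.15, 0]]
T [[0.82, -0.02, 0.15], [0.81, -0.01, 0.16], [0.81, -0.02, 0.17], [0.81, -0.01, 0.18], [0.81, -0.02, 0.19]]
R [[0, 0.15, 0], [0, 0.15, 0], [0, 0.15, 0], [0, 0.15, 0], [0, 0.15, 0]]
T [[0.81, -0.01, 0.2], [0.8, -0.02, 0.21], [0.8, -0.01, 0.22], [0.8, -0.02, 0.23], [0.79, -0.01, 0.23]]
R [[0, 0.15, 0], [0, 0.15, 0], [0, 0.15, 0], [0, 0.15, 0], [0, 0.16, 0]]
end [ 0.5739 -0.2345  0.1999] -13.205994620262013
6.75 0.13316710426856662
```

View pics/side2.png

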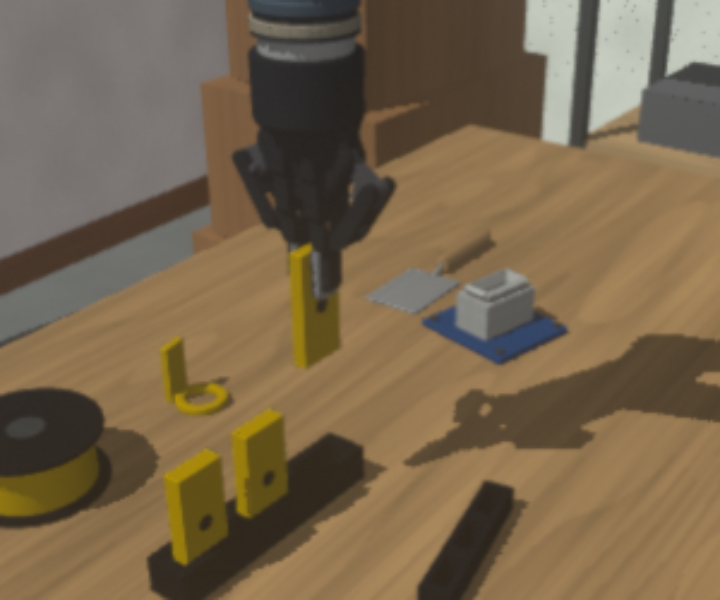

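The tab is held upright, with its bottom at about (315,360) in the zoomed view, and the other two still stand in the rack. I carry it to the holder.

>>> jog_arm --translation '[[0.82, -0.01, 0.09], [0.82, -0.01, 0.1], [0.82, -0.01, 0.11], [0.82, -0.02, 0.13], [0.82, -0.01, 0.14]]' --rot '[[0, 0.15, 0], [0, 0.15, 0], [0, 0.15, 0], [0, 0.15, 0], [0, 0.15, 0]]' --fingers '[1, 1, 1, 1, 1]'

```text
t: 7.25
eef_pos: [0.558, -0.0285, 0.1961]
orientation: [[-0.099, -0.002, 0.995], [-0.995, 0.001, -0.099], [-0.0, -1.0, -0.002]]
ft_force: [-0.8, -0.0, -0.3]
finger_gap: 0.131
```

>>> jog_arm --translation '[[0.82, -0.02, 0.15], [0.81, -0.01, 0.16], [0.81, -0.02, 0.17], [0.81, -0.01, 0.18], [0.81, -0.02, 0.19]]' --rot '[[0, 0.15, 0], [0, 0.15, 0], [0, 0.15, 0], [0, 0.15, 0], [0, 0.15, 0]]' --fingers '[1, 1, 1, 1, 1]'

```text
t: 7.75
eef_pos: [0.5664, -0.1318, 0.198]
orientation: [[-0.164, -0.002, 0.986], [-0.986, 0.001, -0.164], [-0.001, -1.0, -0.003]]
ft_force: [0.3, 0.3, -0.2]
finger_gap: 0.133
```

>>> jog_arm --translation '[[0.81, -0.01, 0.2], [0.8, -0.02, 0.21], [0.8, -0.01, 0.22], [0.8, -0.02, 0.23], [0.79, -0.01, 0.23]]' --rot '[[0, 0.15, 0], [0, 0.15, 0], [0, 0.15, 0], [0, 0.15, 0], [0, 0.16, 0]]' --fingers '[1, 1, 1, 1, 1]'

```text
t: 8.25
eef_pos: [0.5748, -0.2359, 0.2006]
orientation: [[-0.229, -0.001, 0.973], [-0.973, 0.0, -0.229], [-0.0, -1.0, -0.001]]
ft_force: [-0.1, -0.6, -0.2]
finger_gap: 0.128
```

>>> jog_arm --translation '[[0, 0.5, 0], [0, 0.5, 0], [0, 0.5, 0], [0, 0.3, 0], [0, 0, 0]]' --rot '[[0, 0, 0], [0, 0, 0], [0, 0, 0], [0, 0, 0], [0, 0, 0]]' --fingers '[1, 1, 1, 1, 1]'

```text
t: 8.75
eef_pos: [0.5738, -0.2331, 0.1541]
orientation: [[-0.227, -0.004, 0.974], [-0.974, 0.002, -0.227], [-0.002, -1.0, -0.004]]
ft_force: [-0.2, 0.1, 0.2]
finger_gap: 0.133
```

```bash
python3 - <<'E'
from workcell import monitor, eyes
import cv2,pickle
for n,(a,b,e,d) in {"side":(170,260,310,400),"top":(220,310,380,470)}.items():
    c=eyes.capture(n);pickle.dump(c,open(f"pics/{n}3.pkl","wb"));cv2.imwrite(f"pics/{n}3.png",cv2.resize(c["pixels"][a:b,e:d,::-1],None,fx=6.6,fy=6.6,interpolation=cv2.INTER_CUBIC))
s=monitor.get_state();print(s["t"],s["eef_pos"],s["orientation"],s["ft_force"])
E
```

```text
8.85 [ 0.57494151 -0.23398369  0.15580847] [[-2.27695457e-01 -4.15987234e-04  9.73732307e-01]
 [-9.73732372e-01  3.19527423e-04 -2.27695335e-01]
 [-2.16415822e-04 -9.99999862e-01 -4.77815178e-04]] [-0.31438412  0.47329578 -0.68031937]
```

View pics/side3.png

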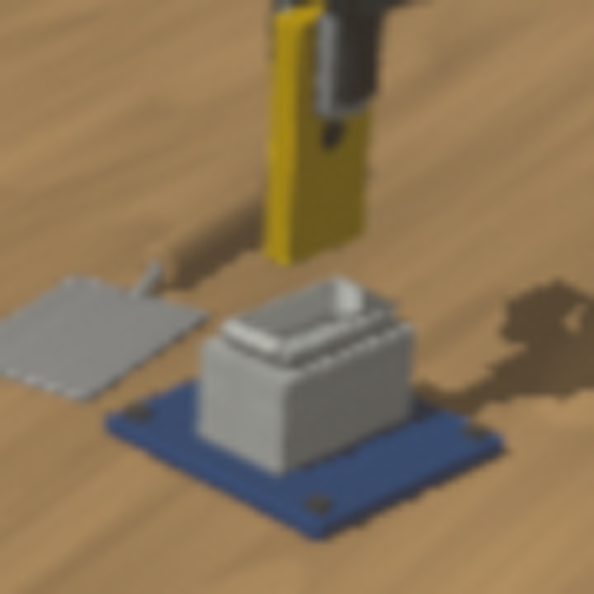

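View pics/top3.png

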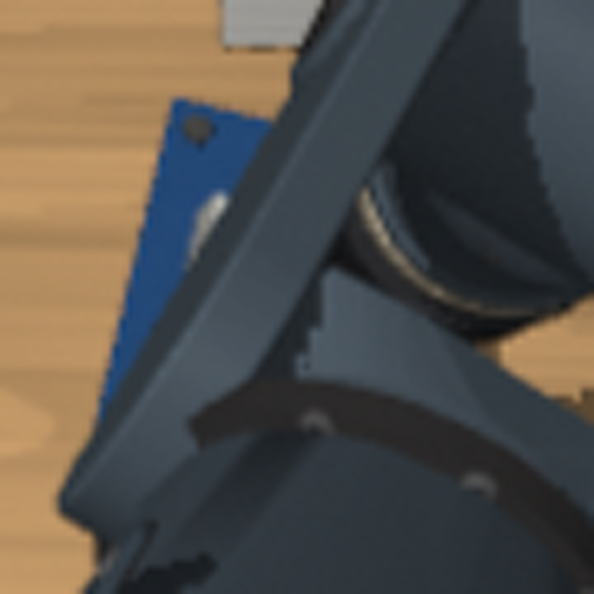

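```bash
python3 - <<'E'
from h import *
np.set_printoptions(precision=1,suppress=True)
S=pickle.load(open("pics/side3.pkl","rb"))
a=np.radians(-13.2);X=np.array([np.cos(a),np.sin(a),0]);Y=np.array([-np.sin(a),np.cos(a),0])
def box(c,hx,hy,z): return [np.r_[c[:2]+sx*hx*X[:2]+sy*hy*Y[:2],z] for sx,sy in((1,1),(-1,1),(-1,-1),(1,-1))]
f=lambda P:(proj(S,P)-[310,170])*6.6
print("tab bottom",f(box(np.array([.5749,-.234]),.006,.02,.0828)))
for c in((.574,-.2345),):
  c=np.array(c)
  print("mouth 24x54",f(box(c,.012,.027,.055)));print("outer 44x68",f(box(c,.022,.034,.055)));print("14x44@.045",f(box(c,.007,.022,.045)))
  print("base",f(box(c,.055,.05,.006)))
img=cv2.imread("pics/side3.png")
c=np.array([.574,-.2345])
for hx,hy,z,col in((.012,.027,.055,(0,0,255)),(.055,.05,.006,(0,255,0))):
  cv2.polylines(img,[f(box(c,hx,hy,z)).astype(int)],True,col,1)
cv2.polylines(img,[f(box(np.array([.5749,-.234]),.006,.02,.0828)).astype(int)],True,(255,0,255),1)
cv2.imwrite("pics/ov3.png",img)
T=pickle.load(open("pics/top0.pkl","rb"))
g=lambda P:(proj(T,P)-[390,230])*8
img=cv2.imread("pics/z2.png")
for hx,hy,z,col in((.012,.027,.055,(0,0,255)),(.055,.05,.006,(0,255,0)),(.007,.022,.045,(255,0,255))):
  cv2.polylines(img,[g(box(c,hx,hy,z)).astype(int)],True,col,1)
cv2.imwrite("pics/ov0.png",img)
E
```

```text
tab bottom [[258.7 250.9]
 [283.2 261.6]
 [361.3 230.5]
 [336.7 220.2]]
mouth 24x54 [[232.7 322.2]
 [281.2 344.7]
 [385.4 300.8]
 [336.9 279.5]]
outer 44x68 [[199.  318.7]
 [287.8 360.3]
 [419.1 304.3]
 [330.1 265.6]]
14x44@.045 [[251.6 347.9]
 [279.7 361.1]
 [364.3 325.1]
 [336.1 312.5]]
base [[101.5 421.4]
 [318.3 533.4]
 [507.7 442.4]
 [290.3 341.7]]
```

View pics/ov3.png

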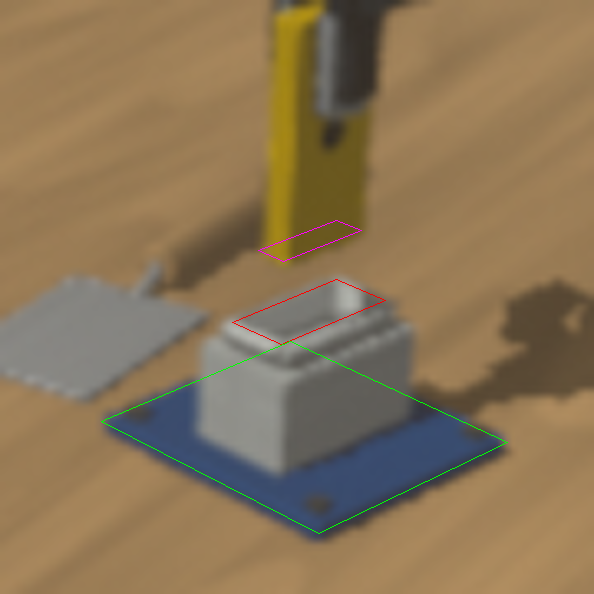

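View pics/ov0.png

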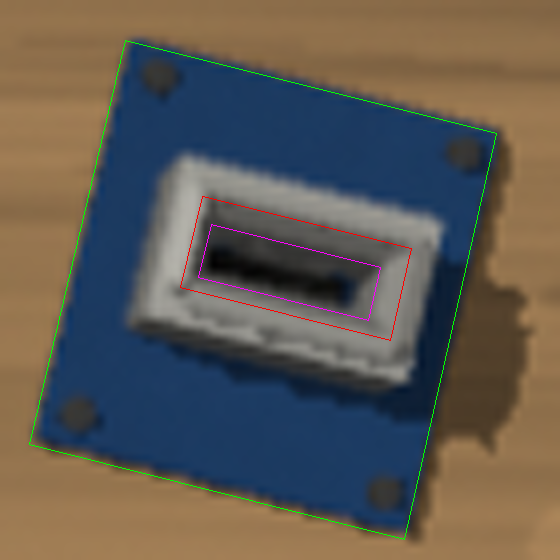

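The overlays of the mouth, base and tab bottom all agree within about 1.5 mm, so the tab is centred over the slot. I start lowering it.

>>> jog_arm --translation '[[0, 0.3, 0], [0, 0.3, 0], [0, 0.3, 0], [0, 0.1, 0], [0, 0, 0]]' --rot '[[0, 0, 0], [0, 0, 0], [0, 0, 0], [0, 0, 0], [0, 0, 0]]' --fingers '[1, 1, 1, 1, 1]'

```text
t: 9.35
eef_pos: [0.5745, -0.2344, 0.1303]
orientation: [[-0.229, -0.001, 0.974], [-0.974, 0.001, -0.229], [-0.0, -1.0, -0.001]]
ft_force: [0.1, 0.4, -0.5]
finger_gap: 0.129
```

>>> jog_arm --translation '[[0, 0.06, 0], [0, 0.06, 0], [0, 0.06, 0], [0, 0.06, 0], [0, 0, 0]]' --rot '[[0, 0, 0], [0, 0, 0], [0, 0, 0], [0, 0, 0], [0, 0, 0]]' --fingers '[1, 1, 1, 1, 1]'

```text
t: 9.85
eef_pos: [0.5748, -0.2345, 0.1249]
orientation: [[-0.228, -0.0, 0.974], [-0.974, 0.0, -0.228], [-0.0, -1.0, -0.0]]
ft_force: [0.6, -0.2, -1.3]
finger_gap: 0.128
```

>>> jog_arm --translation '[[0, 0.06, 0], [0, 0.06, 0], [0, 0, 0], [0, 0, 0], [0, 0, 0]]' --rot '[[0, 0, 0], [0, 0, 0], [0, 0, 0], [0, 0, 0], [0, 0, 0]]' --fingers '[1, 1, 1, 1, 1]'

```text
t: 10.35
eef_pos: [0.5749, -0.2346, 0.1221]
orientation: [[-0.228, 0.0, 0.974], [-0.974, -0.0, -0.228], [0.0, -1.0, 0.0]]
ft_force: [0.4, -0.5, -0.5]
finger_gap: 0.131
```

>>> jog_arm --translation '[[0, 0.05, 0], [0, 0.05, 0], [0, 0, 0], [0, 0, 0], [0, 0, 0]]' --rot '[[0, 0, 0], [0, 0, 0], [0, 0, 0], [0, 0, 0], [0, 0, 0]]' --fingers '[1, 1, 1, 1, 1]'

```text
t: 10.85
eef_pos: [0.5749, -0.2346, 0.1196]
orientation: [[-0.228, 0.0, 0.974], [-0.974, -0.0, -0.228], [-0.0, -1.0, 0.0]]
ft_force: [-0.2, 0.4, 0.5]
finger_gap: 0.133
```

>>> jog_arm --translation '[[0, 0.04, 0], [0, 0.04, 0], [0, 0, 0], [0, 0, 0], [0, 0, 0]]' --rot '[[0, 0, 0], [0, 0, 0], [0, 0, 0], [0, 0, 0], [0, 0, 0]]' --fingers '[1, 1, 1, 1, 1]'

```text
t: 11.35
eef_pos: [0.5751, -0.2347, 0.1176]
orientation: [[-0.228, 0.0, 0.974], [-0.974, -0.0, -0.228], [0.0, -1.0, 0.0]]
ft_force: [1.3, -0.0, -0.7]
finger_gap: 0.131
```

>>> jog_arm --translation '[[0, 0.04, 0], [0, 0.04, 0], [0, 0, 0], [0, 0, 0], [0, 0, 0]]' --rot '[[0, 0, 0], [0, 0, 0], [0, 0, 0], [0, 0, 0], [0, 0, 0]]' --fingers '[1, 1, 1, 1, 1]'

```text
t: 11.85
eef_pos: [0.5751, -0.2347, 0.1155]
orientation: [[-0.229, 0.0, 0.974], [-0.974, -0.0, -0.229], [0.0, -1.0, 0.0]]
ft_force: [1.7, -0.9, -1.5]
finger_gap: 0.135
```

>>> jog_arm --translation '[[0, 0.04, 0.02], [0, 0.04, 0], [0, 0, 0], [0, 0, 0], [0, 0, 0]]' --rot '[[0, 0, 0], [0, 0, 0], [0, 0, 0], [0, 0, 0], [0, 0, 0]]' --fingers '[1, 1, 1, 1, 1]'

```text
t: 12.35
eef_pos: [0.5752, -0.2346, 0.1134]
orientation: [[-0.228, -0.0, 0.974], [-0.974, 0.0, -0.228], [-0.0, -1.0, -0.0]]
ft_force: [0.9, -0.3, -0.3]
finger_gap: 0.131
```

>>> jog_arm --translation '[[0, 0.04, 0], [0, 0.04, 0], [0, 0, 0], [0, 0, 0], [0, 0, 0]]' --rot '[[0, 0, 0], [0, 0, 0], [0, 0, 0], [0, 0, 0], [0, 0, 0]]' --fingers '[1, 1, 1, 1, 1]'

```text
t: 12.85
eef_pos: [0.5752, -0.2346, 0.1115]
orientation: [[-0.228, -0.0, 0.974], [-0.974, 0.0, -0.228], [-0.0, -1.0, -0.0]]
ft_force: [1.0, -0.7, -0.6]
finger_gap: 0.133
```

>>> jog_arm --translation '[[0, 0.04, 0], [0, 0.04, 0], [0, 0, 0], [0, 0, 0], [0, 0, 0]]' --rot '[[0, 0, 0], [0, 0, 0], [0, 0, 0], [0, 0, 0], [0, 0, 0]]' --fingers '[1, 1, 1, 1, 1]'

```text
t: 13.35
eef_pos: [0.5754, -0.2347, 0.1096]
orientation: [[-0.228, -0.0, 0.974], [-0.974, -0.0, -0.228], [0.0, -1.0, -0.0]]
ft_force: [0.4, 0.3, -1.1]
finger_gap: 0.135
```

>>> jog_arm --translation '[[0, 0.04, 0], [0, 0.04, 0], [0, 0, 0], [0, 0, 0], [0, 0, 0]]' --rot '[[0, 0, 0], [0, 0, 0], [0, 0, 0], [0, 0, 0], [0, 0, 0]]' --fingers '[1, 1, 1, 1, 1]'

```text
t: 13.85
eef_pos: [0.5754, -0.2347, 0.1076]
orientation: [[-0.228, 0.0, 0.974], [-0.974, 0.0, -0.228], [-0.0, -1.0, 0.0]]
ft_force: [-0.1, -0.6, -0.8]
finger_gap: 0.13
```

>>> jog_arm --translation '[[0, 0.04, 0], [0, 0.04, 0], [0, 0, 0], [0, 0, 0], [0, 0, 0]]' --rot '[[0, 0, 0], [0, 0, 0], [0, 0, 0], [0, 0, 0], [0, 0, 0]]' --fingers '[1, 1, 1, 1, 1]'

```text
t: 14.35
eef_pos: [0.5754, -0.2347, 0.1056]
orientation: [[-0.228, -0.0, 0.974], [-0.974, 0.0, -0.228], [-0.0, -1.0, -0.0]]
ft_force: [-0.2, 0.6, -1.0]
finger_gap: 0.134
```

>>> jog_arm --translation '[[0, 0.04, 0], [0, 0.04, 0], [0, 0, 0], [0, 0, 0], [0, 0, 0]]' --rot '[[0, 0, 0], [0, 0, 0], [0, 0, 0], [0, 0, 0], [0, 0, 0]]' --fingers '[1, 1, 1, 1, 1]'

```text
t: 14.85
eef_pos: [0.5753, -0.2347, 0.1039]
orientation: [[-0.228, -0.0, 0.974], [-0.974, -0.0, -0.228], [0.0, -1.0, -0.0]]
ft_force: [-0.6, 0.3, 4.0]
finger_gap: 0.132
```

At TCP z = 0.104 the tab meets the clip, with 4 N upward. I keep going in 2 mm steps.

>>> jog_arm --translation '[[0, 0.04, 0], [0, 0.04, 0], [0, 0, 0], [0, 0, 0], [0, 0, 0]]' --rot '[[0, 0, 0], [0, 0, 0], [0, 0, 0], [0, 0, 0], [0, 0, 0]]' --fingers '[1, 1, 1, 1, 1]'

```text
t: 15.35
eef_pos: [0.5753, -0.2347, 0.1019]
orientation: [[-0.228, -0.0, 0.974], [-0.974, -0.0, -0.228], [0.0, -1.0, -0.0]]
ft_force: [-1.5, -0.5, 4.1]
finger_gap: 0.134
```

>>> jog_arm --translation '[[0, 0.04, 0], [0, 0.04, 0], [0, 0, 0], [0, 0, 0], [0, 0, 0]]' --rot '[[0, 0, 0], [0, 0, 0], [0, 0, 0], [0, 0, 0], [0, 0, 0]]' --fingers '[1, 1, 1, 1, 1]'

```text
t: 15.85
eef_pos: [0.5753, -0.2348, 0.0997]
orientation: [[-0.228, -0.0, 0.974], [-0.974, -0.0, -0.228], [0.0, -1.0, -0.0]]
ft_force: [-2.8, -0.2, 4.7]
finger_gap: 0.131
```

>>> jog_arm --translation '[[0, 0.04, 0], [0, 0.04, 0], [0, 0, 0], [0, 0, 0], [0, 0, 0]]' --rot '[[0, 0, 0], [0, 0, 0], [0, 0, 0], [0, 0, 0], [0, 0, 0]]' --fingers '[1, 1, 1, 1, 1]'

```text
t: 16.35
eef_pos: [0.5753, -0.2347, 0.0974]
orientation: [[-0.228, -0.0, 0.974], [-0.974, 0.0, -0.228], [-0.0, -1.0, -0.0]]
ft_force: [-2.3, -0.0, 3.5]
finger_gap: 0.133
```

>>> jog_arm --translation '[[0, 0.04, 0], [0, 0.04, 0], [0, 0, 0], [0, 0, 0], [0, 0, 0]]' --rot '[[0, 0, 0], [0, 0, 0], [0, 0, 0], [0, 0, 0], [0, 0, 0]]' --fingers '[1, 1, 1, 1, 1]'

```text
t: 16.85
eef_pos: [0.5753, -0.2346, 0.0954]
orientation: [[-0.228, -0.0, 0.974], [-0.974, 0.0, -0.228], [-0.0, -1.0, -0.0]]
ft_force: [-1.9, 0.6, 2.6]
finger_gap: 0.132
```

>>> jog_arm --translation '[[0, 0.04, 0], [0, 0, 0], [0, 0, 0], [0, 0, 0], [0, 0, 0]]' --rot '[[0, 0, 0], [0, 0, 0], [0, 0, 0], [0, 0, 0], [0, 0, 0]]' --fingers '[1, 1, 1, 1, 1]'

```text
t: 17.35
eef_pos: [0.5753, -0.2346, 0.0945]
orientation: [[-0.229, -0.0, 0.974], [-0.974, 0.0, -0.229], [-0.0, -1.0, -0.0]]
ft_force: [-1.5, 0.8, 2.7]
finger_gap: 0.135
```

>>> jog_arm --translation '[[0, 0.04, 0], [0, 0, 0], [0, 0, 0], [0, 0, 0], [0, 0, 0]]' --rot '[[0, 0, 0], [0, 0, 0], [0, 0, 0], [0, 0, 0], [0, 0, 0]]' --fingers '[1, 1, 1, 1, 1]'

```text
t: 17.85
eef_pos: [0.5753, -0.2347, 0.0935]
orientation: [[-0.229, -0.0, 0.974], [-0.974, 0.0, -0.229], [-0.0, -1.0, -0.0]]
ft_force: [-2.9, 0.0, 3.0]
finger_gap: 0.134
```

Clip drag is about 3 N. I continue in 1 mm steps, watching for the pad.

>>> jog_arm --translation '[[0, 0.04, 0], [0, 0, 0], [0, 0, 0], [0, 0, 0], [0, 0, 0]]' --rot '[[0, 0, 0], [0, 0, 0], [0, 0, 0], [0, 0, 0], [0, 0, 0]]' --fingers '[1, 1, 1, 1, 1]'

```text
t: 18.35
eef_pos: [0.5753, -0.2347, 0.0925]
orientation: [[-0.228, -0.0, 0.974], [-0.974, 0.0, -0.228], [-0.0, -1.0, -0.0]]
ft_force: [-1.4, 0.2, 3.6]
finger_gap: 0.13
```

>>> jog_arm --translation '[[0, 0.04, 0], [0, 0, 0], [0, 0, 0], [0, 0, 0], [0, 0, 0]]' --rot '[[0, 0, 0], [0, 0, 0], [0, 0, 0], [0, 0, 0], [0, 0, 0]]' --fingers '[1, 1, 1, 1, 1]'

```text
t: 18.85
eef_pos: [0.5753, -0.2347, 0.0915]
orientation: [[-0.228, -0.0, 0.974], [-0.974, 0.0, -0.228], [-0.0, -1.0, -0.0]]
ft_force: [-2.7, 1.1, 2.7]
finger_gap: 0.132
```

>>> jog_arm --translation '[[0, 0.04, 0], [0, 0, 0], [0, 0, 0], [0, 0, 0], [0, 0, 0]]' --rot '[[0, 0, 0], [0, 0, 0], [0, 0, 0], [0, 0, 0], [0, 0, 0]]' --fingers '[1, 1, 1, 1, 1]'

```text
t: 19.35
eef_pos: [0.5753, -0.2347, 0.0905]
orientation: [[-0.228, -0.0, 0.974], [-0.974, 0.0, -0.228], [-0.0, -1.0, -0.0]]
ft_force: [-2.7, 1.0, 4.0]
finger_gap: 0.132
```

>>> jog_arm --translation '[[0, 0.04, 0], [0, 0, 0], [0, 0, 0], [0, 0, 0], [0, 0, 0]]' --rot '[[0, 0, 0], [0, 0, 0], [0, 0, 0], [0, 0, 0], [0, 0, 0]]' --fingers '[1, 1, 1, 1, 1]'

```text
t: 19.85
eef_pos: [0.5753, -0.2347, 0.0895]
orientation: [[-0.228, -0.0, 0.974], [-0.974, 0.0, -0.228], [-0.0, -1.0, -0.0]]
ft_force: [-1.8, 0.3, 3.8]
finger_gap: 0.133
```

>>> jog_arm --translation '[[0, 0.04, 0], [0, 0, 0], [0, 0, 0], [0, 0, 0], [0, 0, 0]]' --rot '[[0, 0, 0], [0, 0, 0], [0, 0, 0], [0, 0, 0], [0, 0, 0]]' --fingers '[1, 1, 1, 1, 1]'

```text
t: 20.35
eef_pos: [0.5753, -0.2347, 0.0885]
orientation: [[-0.228, -0.0, 0.974], [-0.974, 0.0, -0.228], [-0.0, -1.0, -0.0]]
ft_force: [-2.8, 0.9, 2.5]
finger_gap: 0.133
```

>>> jog_arm --translation '[[0, 0.04, 0], [0, 0, 0], [0, 0, 0], [0, 0, 0], [0, 0, 0]]' --rot '[[0, 0, 0], [0, 0, 0], [0, 0, 0], [0, 0, 0], [0, 0, 0]]' --fingers '[1, 1, 1, 1, 1]'

```text
t: 20.85
eef_pos: [0.5753, -0.2346, 0.0875]
orientation: [[-0.228, -0.0, 0.974], [-0.974, 0.0, -0.228], [-0.0, -1.0, -0.0]]
ft_force: [-2.0, 0.3, 3.4]
finger_gap: 0.134
```

>>> jog_arm --translation '[[0, 0.04, 0], [0, 0, 0], [0, 0, 0], [0, 0, 0], [0, 0, 0]]' --rot '[[0, 0, 0], [0, 0, 0], [0, 0, 0], [0, 0, 0], [0, 0, 0]]' --fingers '[1, 1, 1, 1, 1]'

```text
t: 21.35
eef_pos: [0.5753, -0.2346, 0.0868]
orientation: [[-0.228, -0.0, 0.974], [-0.974, 0.0, -0.228], [-0.0, -1.0, -0.0]]
ft_force: [-2.9, 0.4, 5.6]
finger_gap: 0.133
```

>>> jog_arm --translation '[[0, 0.04, 0], [0, 0, 0], [0, 0, 0], [0, 0, 0], [0, 0, 0]]' --rot '[[0, 0, 0], [0, 0, 0], [0, 0, 0], [0, 0, 0], [0, 0, 0]]' --fingers '[1, 1, 1, 1, 1]'

```text
t: 21.85
eef_pos: [0.5754, -0.2346, 0.0862]
orientation: [[-0.228, 0.0, 0.974], [-0.974, -0.0, -0.228], [0.0, -1.0, 0.0]]
ft_force: [-3.8, 1.2, 7.1]
finger_gap: 0.136
```

The force is rising with depth, so the tab is on the pad from about z = 0.0872. I press on to about 13 N total (3 N drag plus 10 N).

>>> jog_arm --translation '[[0, 0.04, 0], [0, 0, 0], [0, 0, 0], [0, 0, 0], [0, 0, 0]]' --rot '[[0, 0, 0], [0, 0, 0], [0, 0, 0], [0, 0, 0], [0, 0, 0]]' --fingers '[1, 1, 1, 1, 1]'

```text
t: 22.35
eef_pos: [0.5754, -0.2347, 0.0856]
orientation: [[-0.228, 0.0, 0.974], [-0.974, -0.0, -0.228], [0.0, -1.0, 0.0]]
ft_force: [-4.8, 2.3, 9.7]
finger_gap: 0.133
```

>>> jog_arm --translation '[[0, 0.04, 0], [0, 0, 0], [0, 0, 0], [0, 0, 0], [0, 0, 0]]' --rot '[[0, 0, 0], [0, 0, 0], [0, 0, 0], [0, 0, 0], [0, 0, 0]]' --fingers '[1, 1, 1, 1, 1]'

```text
t: 22.85
eef_pos: [0.5754, -0.2347, 0.085]
orientation: [[-0.228, 0.0, 0.974], [-0.974, -0.0, -0.228], [0.0, -1.0, 0.0]]
ft_force: [-4.7, 2.1, 11.0]
finger_gap: 0.13
```

>>> jog_arm --translation '[[0, 0.025, 0], [0, 0, 0], [0, 0, 0], [0, 0, 0], [0, 0, 0]]' --rot '[[0, 0, 0], [0, 0, 0], [0, 0, 0], [0, 0, 0], [0, 0, 0]]' --fingers '[1, 1, 1, 1, 1]'

```text
t: 23.35
eef_pos: [0.5754, -0.2347, 0.0847]
orientation: [[-0.228, 0.0, 0.974], [-0.974, -0.0, -0.228], [0.0, -1.0, 0.0]]
ft_force: [-4.3, 1.7, 13.8]
finger_gap: 0.137
```

```bash
python3 - <<'E'
from workcell import monitor, eyes
import cv2
c=eyes.capture("side");cv2.imwrite("pics/side4.png",cv2.resize(c["pixels"][160:260,300:420,::-1],None,fx=6,fy=6,interpolation=cv2.INTER_CUBIC))
s=monitor.get_state();print(s["t"],s["eef_pos"],s["ft_force"],s["finger_gap"])
E
```

```text
23.4 [ 0.57540215 -0.23469382  0.08470699] [-5.18895695  0.8119183  12.37020639] 0.13151267902144786
```

View pics/side4.png

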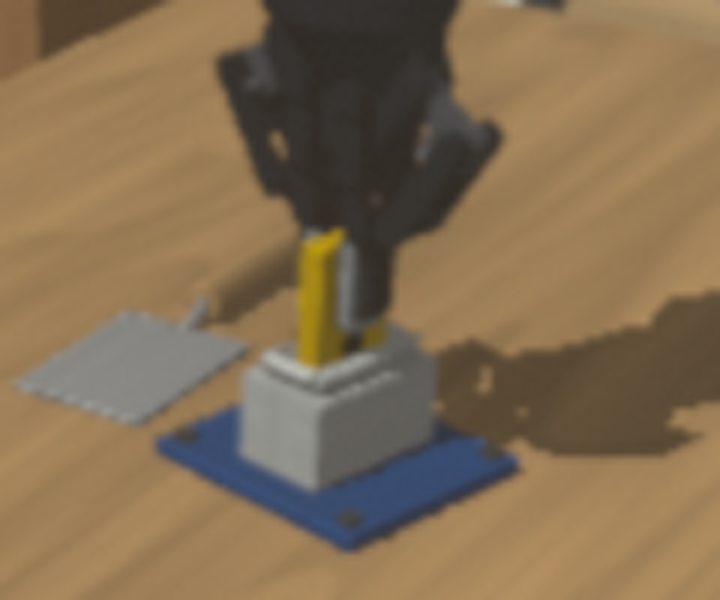

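The tab stands in the slot at about (340,300) in the zoomed view, and the scraper is untouched. The total is about 13 N, so roughly 10 N on the pad. I release it and retreat.

>>> jog_arm --translation '[[0, 0, 0], [0, 0, 0], [0, 0, 0], [0, 0, 0], [0, 0, 0]]' --rot '[[0, 0, 0], [0, 0, 0], [0, 0, 0], [0, 0, 0], [0, 0, 0]]' --fingers '[0.8, 0.7, 0.6, 0.5, 0.5]'

```text
t: 23.9
eef_pos: [0.5755, -0.2347, 0.0826]
orientation: [[-0.228, 0.0, 0.974], [-0.974, 0.0, -0.228], [-0.0, -1.0, -0.0]]
ft_force: [0.7, -0.0, 1.0]
finger_gap: 0.5
```

>>> jog_arm --translation '[[0, 0, 0], [0, 0, 0], [0, -0.3, 0], [0, -0.6, 0], [0, -0.9, 0]]' --rot '[[0, 0, 0], [0, 0, 0], [0, 0, 0], [0, 0, 0], [0, 0, 0]]' --fingers '[0.3, 0.2, 0.2, 0.2, 0.2]'

```text
t: 24.4
eef_pos: [0.5748, -0.2343, 0.1284]
orientation: [[-0.228, -0.002, 0.974], [-0.974, 0.001, -0.228], [-0.001, -1.0, -0.002]]
ft_force: [-0.5, -0.4, 1.0]
finger_gap: 0.798
```

>>> jog_arm --translation '[[0, -0.9, 0], [0, -0.9, 0], [0, -0.9, 0], [0, -0.9, 0], [0, -0.9, 0]]' --rot '[[0, 0, 0], [0, 0, 0], [0, 0, 0], [0, 0, 0], [0, 0, 0]]' --fingers '[0.2, 0.2, 0.2, 0.2, 0.2]'

```text
t: 24.9
eef_pos: [0.5754, -0.2347, 0.2431]
orientation: [[-0.228, 0.002, 0.974], [-0.974, -0.001, -0.228], [0.001, -1.0, 0.002]]
ft_force: [-0.3, 0.4, -0.2]
finger_gap: 0.795
```

>>> jog_arm --translation '[[0.8, 0, -0.6], [0.8, 0, -0.6], [0.8, 0, -0.6], [0.8, 0, -0.6], [0.5, 0, -0.3]]' --rot '[[0, 0, 0], [0, 0, 0], [0, 0, 0], [0, 0, 0], [0, 0, 0]]' --fingers '[0.2, 0.2, 0.2, 0.2, 0.2]'

```text
t: 25.4
eef_pos: [0.4873, -0.3103, 0.2419]
orientation: [[-0.23, 0.001, 0.973], [-0.973, -0.001, -0.23], [0.001, -1.0, 0.001]]
ft_force: [-0.9, 0.3, -0.7]
finger_gap: 0.798
```

```bash
python3 - <<'E'
from workcell import monitor, eyes
import cv2,pickle
for n in("side","top"):
    c=eyes.capture(n);pickle.dump(c,open(f"pics/{n}5.pkl","wb"));cv2.imwrite(f"pics/{n}5.png",c["pixels"][:,:,::-1])
    if n=="side": cv2.imwrite("pics/s5z.png",cv2.resize(c["pixels"][170:260,310:400,::-1],None,fx=6.6,fy=6.6,interpolation=cv2.INTER_CUBIC))
s=monitor.get_state();print(s["t"],s["eef_pos"],s["ft_force"],s["finger_gap"])
E
```

```text
25.5 [ 0.48776869 -0.31067603  0.24153038] [-0.65478712 -0.42720393  0.91998077] 0.8008834695554117
```

View pics/side5.png

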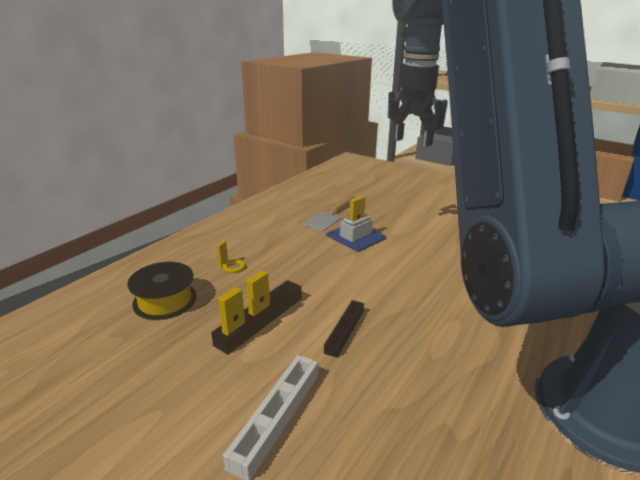

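View pics/s5z.png

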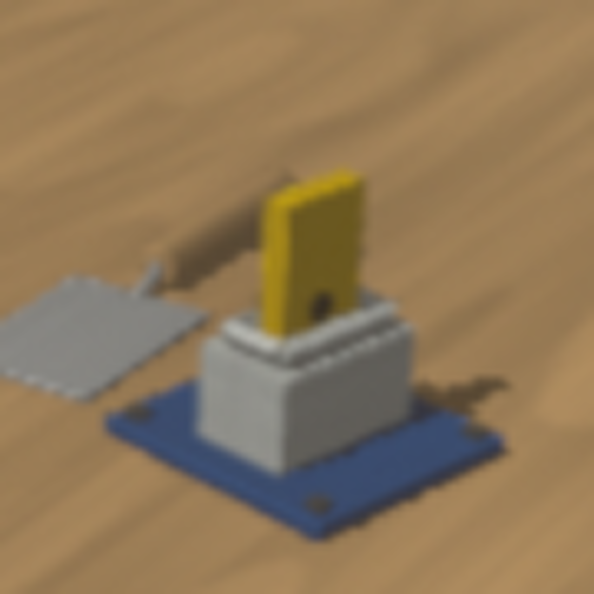

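View pics/top5.png

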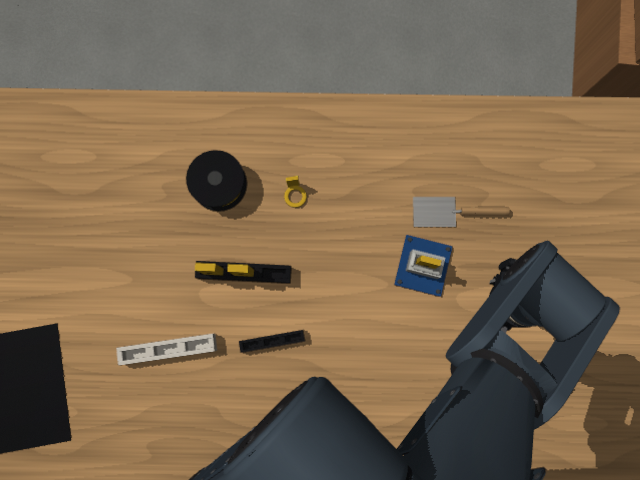

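The tab stands upright in the slot, top at about (315,187) and dot at about (320,305) in the zoomed side view. The other two stand in the rack, and the bystanders look unmoved. One quick numeric check of the height and position.

```bash
python3 - <<'E'
from h import *
S=pickle.load(open("pics/side5.pkl","rb"));T=pickle.load(open("pics/top5.pkl","rb"))
hsv=cv2.cvtColor(T["pixels"],cv2.COLOR_RGB2HSV)
m=((hsv[...,0]>18)&(hsv[...,0]<32)&(hsv[...,1]>170)&(hsv[...,2]>125))
m[:240]=0;m[290:]=0
n,l,st,ce=cv2.connectedComponentsWithStats(m.astype(np.uint8))
for i in range(1,n):
    if st[i,4]>20:print(ce[i],st[i,4],onz(T,ce[i],.096)[0].round(4))
u=ce[[i for i in range(1,n) if st[i,4]>20 and ce[i][0]>400][0]]
# side-view top face centre: mean of corners in zoom
v=np.mean([[265,195],[288,207],[364,180],[341,170]],0)/6.6+[310,170]
print(tri(T,u,S,v))
a=np.radians(-13.2)
for z in(.055,.058,.062):
  d=np.array([.5749-.006*np.cos(a),-.2345-.006*np.sin(a),z]);print("dot pred",z,(proj(S,d)-[310,170])*6.6)
E
```

```text
[429.18032787 260.19672131] 122 [ 0.5761 -0.2317  0.096 ]
[204.38255034 266.77852349] 149 [0.555  0.2053 0.096 ]
[237.69863014 268.10958904] 146 [0.5536 0.1403 0.096 ]
(array([ 0.57398686, -0.23078308,  0.10452183]), np.float64(0.002573892094304544))
dot pred 0.055 [[319.64761449 316.26652583]]
dot pred 0.058 [[320.04954487 308.70643437]]
dot pred 0.062 [[320.58686034 298.59510198]]
```

```bash
python3 -c "
from workcell import order
print(order.hand_in())"
```

```text
the job is handed in; nothing more can be done
None
```

The 12 mm tab is in the holder on the rubber pad, released, and the job is handed in; no verdict was reported. The arm was clear of everything at 25.5 s.

- **Finding the tab:** I pinched only the right-hand tab (lowest y). It read about 11 mm, where a 15 mm tab should read about 14 mm. In the top picture it was also the thinnest, 11 mm against 14 mm for the other two. I did not pinch the other two tabs to compare.
- **Insertion:** The clip was felt about 24 mm below the mouth, with 3–4 N of drag. The pad was felt at about 41 mm. I pressed to 12–14 N total, which is roughly 10 N on the pad, before letting go.
- **Last checks:** The tab stands upright with its centre about 4 mm above the mouth. The two remaining tabs are within 1 mm of where they started. The bracket, scraper and spool look unmoved by eye.
- **Disagreements:** The two camera rays to the tab's top missed each other by 2.6 mm. The top view put the tab about 3 mm off the slot centre I had measured. The slot's clearance allows only about 2 mm, so I took this as measurement error.

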